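# Stand the picture block between the globe and the pencil cup

## Robot

A 6-joint arm with a two-finger parallel gripper is mounted at the origin on the work surface. World frame = base frame: x ahead of the robot, y to its left, z up, the work surface at z = 0. Lengths are in mm, angles in rad, forces in N, time in s.
With the tool pointing down it reaches from about 350 to 875 mm from the base axis. Payload 4.2 kg.
Tool frame: the origin (TCP) lies midway between the tips of the shut fingers; the grasp point (between the pads) lies 19 mm behind it (arm.tcp_to_grasp is the distance from the TCP to the grasp point, in mm); z points along the fingers, y is the line along which they close (so a half turn about z gives the same grasp; the last joint's range is limited). The gripper opens to 85 mm and grips with 20 to 120 N. Pads are 22 mm wide; open, the fingers measure 114 mm over their backs; the gripper's body (76 mm by 85 mm) begins 54 mm behind the grasp point. The pads swing forward as they close: fully open they stand 13 mm farther back than shut.
Start: joints at [1.495, 0.385, 0.008, 0, -1.194, -0.259], TCP at [205.33, 590.287, 231.312] pointing down, gripper open.
Joint ranges: [-3.14, 3.14], [-1.21, 2.06], [-1.07, 1.41], [-3.16, 2.05], [-2.99, -0.16], [-3.1, 3.1]. Speed limits (rad/s): [2.79, 2.79, 3.14, 3.14, 3.14, 3.14].

## Interface

Orientations are given as a unit quaternion [x, y, z, w].
In Python, from bench import arm, get_image gives the robot as it stands.
- The arm moves only by the tool drive_tool, never from a script. Its argument "deltas" is a list of rows, each a list of 2 entries, a list of its own where there are three numbers: the shift along the tool's x, y, z in cm, then the turn, a rotation vector about the tool's x, y, z in degrees. In form: [[[x, y, z], [ax, ay, az]], ...]. A call has 1 to 12 rows; each row shifts and turns the commanded pose from where the row before left it, along the tool's axes as they then stand; what a row does not reach is not made up. A row lasts 1/10 s, in which the tool goes at most 50 mm and 8.59 degrees, less where a joint would pass 70% of its speed; a pose out of reach is approached as far as the arm can. A call with a gripper value outside its range is refused whole. "claw" is the finger opening in cm, from 0 to 8.54, set as the call begins (left out, the last holds). The fingers move at their own pace and stop on an object; the grip force is fixed at half the most. Time passes only in rows, so rows that do not move let the fingers close. It gives the time, the measured TCP pose, the force, the opening and the grip force at its end, in the units of the state.
- arm.read_state(): the state, without advancing time (a new reading comes with each control period).
- get_image(name): name is "scene" or "top" or "wrist"; returns a dict with "img" (480x640x3 uint8, red, green, blue), "fx", "fy", "cx", "cy" (pixels), "D" ([k1, k2, p1, p2, k3] as OpenCV has them; the pictures are not rectified), "eye" and "orientation" of the camera in the world; the wrist camera has in their place "mount" (4x4, takes a point from camera to tool coordinates, whose origin is the TCP and whose axes are the flange's). Camera axes: x right, y down, z forward; pixel columns grow to the right and rows downward; lengths in mm; the calibration is good to about 2 mm. A picture is of the moment at which its call begins: read the wrist's pose just before it. There is no depth.
- arm.job_done(): hands the job in; it is judged then, once.
The state is a dict: "clock": time; "joints": joint angles; "joint_vel": joint speeds; "joint_efforts": joint torques, N m; "position": TCP position; "ee_rot": TCP orientation; "contact_force": force on the tool from outside, world axes, zero at the start; "wrist_torque": the same for the moment, N m; "gripper_width": finger opening in mm; "grasp_force": force on a finger pad.
Only numpy, scipy, OpenCV 4.12 (cv2) and the standard library are available. Lean on these libraries where they do the work, as an engineer would, in place of code of your own. Each camera call takes 0.05 s, during which the arm holds its last target. There are 200 camera calls.

## Task

The picture block is to go on show on the desk: slide the book rack's end well open, lift the block out, and set it down gently on the desk, upright, midway between the globe and the pencil cup and in line with the two (either face may be in front). Leave everything else on the desk where it is.

Things in the scene. Friction and masses are not known exactly. Their poses are not given: they have to be found in the camera images.
- picture: two-sided picture block: upright pale wooden block with a picture on both faces, 32 mm thick (x), 110 mm wide (y), 130 mm tall (z), about 0.3 kg; origin at the centre of its underside. At first it stands in the rack on the 18 mm base board (its top 148 mm above the desk), its faces towards the rack's two ends, with 1 to 10 mm of play between them.
- picture_left (a point): midpoint of the block's lower edge at its +y end (55 mm from the origin)
- picture_right (a point): midpoint of the block's lower edge at its -y end (55 mm from the origin)
- rack: wooden book rack fixed to the desk, origin on the desk under the slot for the block. Base board x -165 to +60 mm, 120 mm wide (y), 18 mm thick. Fixed end: low board at x +17 to +37 mm, top at z 78 mm. Sliding end: tall board, 110 mm wide, x -33 to -17 mm when closed, top at z 141 mm, so fingers get hardly any hold on the block until it is slid along the rack's -x (roughly towards the robot).
- rack_end (a joint): travel of the rack's sliding end in m: 0 closed, 0.11 fully open (moves along the rack's -x). Needs about 2 N and stays where it is left.
- rack_knob (a point): centre of the top face of the upright brass knob on top of the sliding end: cylinder 28 mm in diameter, from z = 150 to 172 mm above the desk on a thin stem, so its top is 24 mm above the block's top
- globe: desk globe: blue ball of 80 mm diameter on a round brass foot of 84 mm diameter, 131 mm tall, loose, origin at the centre of its underside
- pencil_cup: round black open cup with three pencils in it, 76 mm diameter, 95 mm tall (pencils to 136 mm), loose, origin at the centre of its underside. Globe, cup and vase stand at the corners of a triangle with 250 mm sides (centre to centre), in any order.
- vase: white narrow-necked vase, 80 mm greatest diameter, 135 mm tall, loose, origin at the centre of its underside. Leave alone.
- paperweight: low round brass paperweight, 58 mm diameter, 26 mm tall, in the middle of globe, cup and vase, origin at the centre of its underside. Leave alone.
- glasses_case: tan spectacle case, 160 x 60 x 36 mm, lying on the desk, origin at the centre of its underside. Leave alone.
- stapler: stapler, 150 x 38 mm, 57 mm tall, origin at the centre of its underside. Leave alone.
- horse: copper horse figurine on a 50 x 110 mm wooden plinth, 115 mm tall, origin at the centre of its underside. Leave alone.
Things that resemble listed ones, but are neither listed nor needed, are in the scene too. There is more than one size of the picture; the one meant has the size given above. Several things look just like the globe: the one meant starts farthest to the robot's right.

How it is judged (in metres and radians):
On the way, in this order (a step that is already met when the one before it is completed fails the run):
1. the rack's end is slid open by at least 30 mm (value of joint rack_end above 0.03 m), for 0.1 s.
2. the picture block is lifted out of the rack, its underside at least 50 mm above the desk (height (world z) of picture above 0.05 m), for 0.1 s.
At the end, for the whole second after the job is handed in: Block upright (0.06 rad) and still on the desk, within 15 mm of midway between globe and pencil cup, both its ends within about 16 mm of their line (judged by distances to globe, cup and vase); other loose things within 20 mm of their starts, globe, cup and vase upright (horizontal distance between picture and globe below 0.14 m and horizontal distance between picture and pencil_cup below 0.14 m and horizontal distance between picture_left and vase between 0.2074 and 0.2394 m and horizontal distance between picture_right and vase between 0.2074 and 0.2394 m and angle between picture's own z axis and vertical below 0.06 rad and height (world z) of picture below 0.005 m and linear speed of picture below 0.02 m/s and distance of each of globe, pencil_cup, vase, paperweight, glasses_case, stapler, horse from where it was at the start of the episode below 0.02 m and angle between each of globe, pencil_cup, vase's own z axis and vertical below 0.2 rad); the robot touches nothing.
It fails at once if the block is dropped or slammed onto the desk (faster than 0.6 m/s close above it) (height (world z) of picture below 0.017 m and linear speed of picture above 0.6 m/s).
It fails at once if another thing on the desk is pushed more than 20 mm away (distance of any of globe, pencil_cup, vase, paperweight, glasses_case, stapler, horse from where it was at the start of the episode above 0.02 m).
It fails at once if globe, cup, vase or picture block is knocked over (angle between any of globe, pencil_cup, vase, picture's own z axis and vertical above 0.7 rad).
It also fails if it takes over 51 s, if anything falls off the work surface, if the arm or the gripper's body presses on something with over 40 N, if the wrist force passes 120 N, or if a joint passes its speed limit or range.

## Working session

There is one attempt and no reset: what is moved stays moved. The work goes in short steps, Python scripts to look and compute and a tool call to move; the robot and the scene stay as the last step left them, time stands still between calls to the robot, and variables do not carry over. Pictures are saved under pics/ and viewed, at most 10 in all, crops included, and the job is handed in when it is done.

Besides the shell and the picture viewer there is one more tool, called after "Request:" as name(argument=value, ...) on one line, values as JSON. drive_tool: Moves the arm, as the interface text tells. Its arguments: {"type":"object","properties":{"deltas":{"type":"array"},"claw":{"type":"number"}},"required":["deltas"]}

```bash
mkdir -p pics
cat > h.py <<'E'
import numpy as np, cv2, json
from scipy.spatial.transform import Rotation as R
from bench import arm, get_image
def snap(n,f):
    s=arm.read_state(); d=get_image(n); cv2.imwrite(f'pics/{f}.png',d['img'][:,:,::-1])
    if 'mount' in d:
        T=np.eye(4);T[:3,:3]=R.from_quat(s['ee_rot']).as_matrix();T[:3,3]=s['position'];M=T@np.array(d['mount'])
        d['eye']=M[:3,3]; d['Rm']=M[:3,:3]
    else:
        o=np.array(d['orientation']); d['Rm']=R.from_quat(o).as_matrix() if o.size==4 else o.reshape(3,3)
    np.save(f'pics/{f}.npy',d,allow_pickle=True); return d
def load(f): return np.load(f'pics/{f}.npy',allow_pickle=True).item()
def K(d): return np.array([[d['fx'],0,d['cx']],[0,d['fy'],d['cy']],[0,0,1.]])
def ray(d,px):
    u=cv2.undistortPoints(np.array(px,float).reshape(-1,1,2),K(d),np.array(d['D'],float))[:,0]
    return np.c_[u,np.ones(len(u))]@d['Rm'].T
def plane(d,px,z):
    r=ray(d,px); e=np.array(d['eye']); return e+r*((z-e[2])/r[:,2])[:,None]
def proj(d,P):
    P=np.array(P,float).reshape(-1,3); Rm=d['Rm']
    p,_=cv2.projectPoints(P,cv2.Rodrigues(Rm.T)[0],-Rm.T@np.array(d['eye'],float),K(d),np.array(d['D'],float)); return p[:,0]
E
python3 - <<'E'
from h import *
for n in('scene','top'):
    d=snap(n,n); print(n,d['eye'],d['orientation'],d['fx'],d['D'])
s=arm.read_state(); print(s['position'],s['ee_rot'],s['clock'])
E
```

```text
scene [1199.54839768  695.34869435 1222.26734074] [ 0.3601363   0.86978744 -0.31416979 -0.12275584] 494.08318187108637 [-0.03385813  0.          0.          0.          0.        ]
top [ 487.99179951   51.46172694 1245.55627166] [-0.70284145  0.71033127 -0.03391126  0.01712933] 461.8094836056327 [0.03433643 0.         0.         0.         0.        ]
[205.17245507 589.81367282 230.32923654] [ 9.86009169e-01 -1.66688144e-01 -1.19162898e-04  9.83041722e-04] 0.1
```

View pics/scene.png

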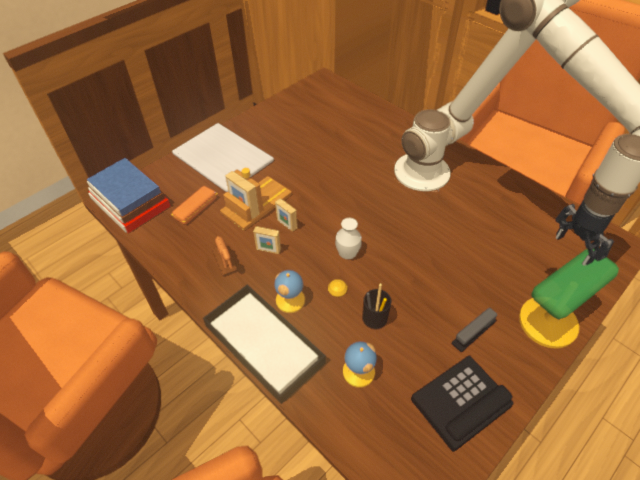

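View pics/top.png

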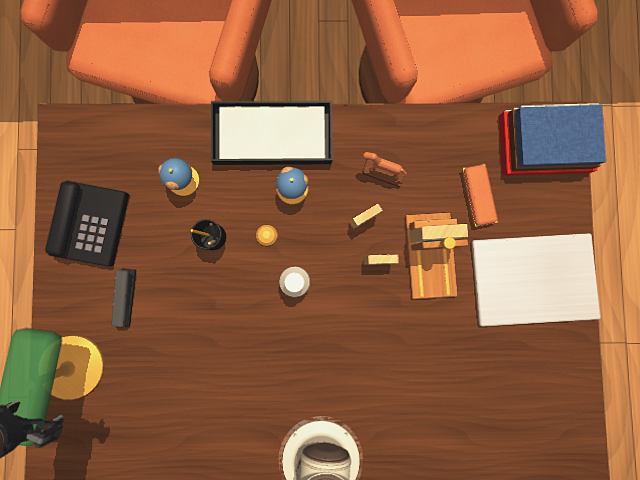

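Top view shows the robot at the bottom, so its right is image right.

- **Picture candidates:** rack block (443,231), and small loose blocks at (367,215) and (383,259). I choose the one in the rack.
- **Globe candidates:** (292,182) and (176,174). I choose (292,182), the farthest right. The ball of the green lamp is no candidate.
- **Other things:** cup (208,235), vase (294,282), paperweight (266,235), knob (449,243).

Next is a close crop to check the choice.

Run:
```python
from h import *
t=load('top');s=load('scene')
a=cv2.resize(t['img'][195:310,340:490],(800,613))[:600]
b=cv2.resize(s['img'][155:260,190:310],None,fx=4,fy=4,interpolation=cv2.INTER_CUBIC)
a=cv2.resize(t['img'][195:315,395:475],None,fx=4,fy=4,interpolation=cv2.INTER_CUBIC)
b=b[:480]; o=np.zeros((480,800,3),np.uint8); o[:420,:480]=b; o[:480,480:800]=a
cv2.imwrite('pics/crop1.png',o[:,:,::-1])
for d in(t,s):
    h=cv2.cvtColor(d['img'],cv2.COLOR_RGB2HSV)
    for nm,lo,hi in (('blue',(95,80,50),(125,255,255)),('brass',(20,150,120),(32,255,255)),('white',(0,0,170),(180,40,255)),('black',(0,0,0),(180,255,38)),('pale',(12,60,170),(24,150,255))):
        m=cv2.inRange(h,lo,hi); n,l,st,c=cv2.connectedComponentsWithStats(m)
        print(nm,[(c[i].round(1).tolist(),st[i].tolist()) for i in range(1,n) if 40<st[i][4]<4000])
```

```text
blue [([176.1, 172.5], [160, 159, 32, 31, 665]), ([291.3, 183.4], [277, 168, 30, 30, 651])]
brass [([195.1, 176.7], [191, 167, 8, 21, 73]), ([266.3, 232.2], [260, 227, 14, 12, 106]), ([449.4, 242.3], [444, 237, 11, 11, 93]), ([420.5, 280.4], [418, 265, 6, 32, 88]), ([446.8, 279.4], [445, 264, 5, 31, 79]), ([88.0, 357.8], [63, 336, 39, 50, 626])]
white [([294.0, 281.9], [285, 273, 19, 19, 294]), ([322.1, 436.5], [286, 422, 72, 42, 911])]
black [([266.4, 112.5], [213, 103, 117, 56, 551]), ([267.9, 162.3], [212, 160, 120, 5, 419]), ([69.6, 223.2], [46, 181, 36, 78, 616]), ([118.4, 229.7], [104, 192, 25, 74, 341]), ([205.7, 227.2], [193, 220, 27, 20, 175]), ([219.8, 240.4], [206, 226, 20, 24, 121]), ([198.6, 239.4], [192, 233, 17, 15, 118]), ([131.9, 298.5], [128, 270, 8, 56, 69]), ([129.1, 291.0], [127, 275, 6, 34, 82]), ([14.8, 427.0], [0, 402, 43, 55, 903]), ([52.2, 431.6], [40, 419, 23, 28, 213])]
pale [([4.3, 207.7], [1, 193, 7, 30, 62]), ([368.3, 213.7], [355, 204, 28, 22, 226]), ([444.1, 231.3], [422, 224, 46, 15, 558]), ([378.6, 258.9], [368, 254, 25, 10, 177]), ([294.9, 280.1], 
[... 585 characters left out ...]
 24, 22, 128])]
pale [([542.7, 10.8], [534, 0, 34, 27, 208]), ([561.2, 38.7], [541, 7, 56, 51, 608]), ([469.0, 93.6], [406, 29, 115, 133, 2597]), ([605.5, 85.2], [569, 37, 71, 91, 1337]), ([620.4, 173.8], [598, 150, 42, 43, 1209]), ([423.9, 170.8], [395, 154, 55, 27, 532]), ([239.3, 183.9], [225, 167, 30, 42, 501]), ([419.5, 184.2], [394, 167, 56, 24, 109]), ([105.2, 205.7], [87, 181, 39, 50, 341]), ([284.4, 211.5], [275, 199, 21, 31, 270]), ([346.7, 224.2], [337, 217, 21, 16, 62]), ([266.3, 238.1], [253, 226, 26, 27, 374]), ([347.8, 244.5], [336, 231, 25, 24, 205]), ([378.1, 296.1], [376, 283, 6, 28, 56]), ([282.9, 289.2], [278, 285, 11, 10, 77]), ([273.9, 366.8], [211, 321, 107, 72, 179])]
```

View pics/crop1.png

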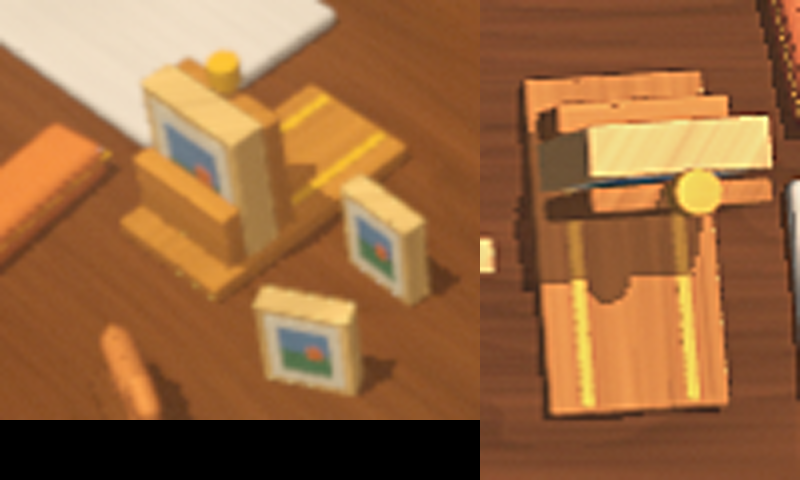

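The crop confirms that the rack block (top view ~(444,231)) is about twice the size of the two small ones. The brass knob is at ~(449,242) on the near side, and the rack extends towards the robot.

Run:
```python
from h import *
t=load('top');s=load('scene')
def cc(d,lo,hi,x,y,w,h,sp='hsv'):
    a=cv2.cvtColor(d['img'],cv2.COLOR_RGB2HSV)[y:y+h,x:x+w]; m=cv2.inRange(a,lo,hi)
    c=max(cv2.findContours(m,0,1)[0],key=cv2.contourArea); return c+np.array([x,y])
def tri(p,q):
    a,b=ray(t,[p])[0],ray(s,[q])[0]; A,B=np.array(t['eye']),np.array(s['eye'])
    k=np.linalg.lstsq(np.c_[a,-b],B-A,rcond=None)[0]; P,Q=A+a*k[0],B+b*k[1]; return ((P+Q)/2).round(1),np.linalg.norm(P-Q).round(1)
c=lambda k:np.array(cv2.minEnclosingCircle(k)[0])
# block top
b=cc(t,(12,60,170),(24,150,255),410,215,70,35); r=cv2.minAreaRect(b); bp=cv2.boxPoints(r); P=plane(t,bp,148)
print('block box',bp.round(1).tolist(),P.mean(0).round(1),np.linalg.norm(np.diff(P,axis=0),axis=1).round(1))
base=[[406.2,215.5],[451.2,213],[457,295.7],[412.5,298.7]]; B=plane(t,base,18);print('base',B.round(1).tolist())
x=(B[0]+B[1]-B[2]-B[3]);print('base len',np.linalg.norm(x)/2,'yaw',np.degrees(np.arctan2(x[1],x[0])), 'origin', (B.mean(0)+ x/np.linalg.norm(x)*52.5).round(1))
kn=cc(t,(20,150,120),(32,255,255),440,232,25,25); kc=c(kn); print('knob',kc,plane(t,[kc],172).round(1), 'scene pred',proj(s,plane(t,[kc],172)))
pw=cc(t,(18,120,100),(34,255,255),250,215,35,40); print('pw',c(pw),plane(t,[c(pw)],26).round(1))
pws=cc(s,(18,120,100),(34,255,255),320,272,35,30); print('pw scene',plane(s,[c(pws)],13).round(1))
v=cc(t,(0,0,170),(180,40,255),280,265,30,35);print('vase top',c(v),plane(t,[c(v)],135).round(1))
# globe ball: non-brass blue, hull circle
g=cc(t,(95,60,40),(125,255,255),270,160,45,45);gc,gr=cv2.minEnclosingCircle(g);print('globe',gc,gr,plane(t,[gc],85).round(1), 'other', plane(t,[[175.5,174]],85).round(1))
# cup rim: dark
a=cv2.cvtColor(t['img'],cv2.COLOR_RGB2HSV)[210:260,180:240]; print()
o=np.hstack([cv2.resize(t['img'][160:260,180:310],None,fx=3,fy=3,interpolation=2),cv2.resize(s['img'][210:340,265:400],None,fx=2.5,fy=2.5,interpolation=2)[:300]])
cv2.imwrite('pics/crop2.png',o[:,:,::-1]);print(o.shape)
```

```text
block box [[421.29998779296875, 226.0], [466.70001220703125, 223.39999389648438], [467.5, 237.10000610351562], [422.1000061035156, 239.8000030517578]] [ 578.6 -297.6  148. ] [109.3  33.1 109. ]
base [[633.6, -237.6, 18.0], [639.2, -358.9, 18.0], [418.4, -366.7, 18.0], [411.8, -248.3, 18.0]]
base len 221.48478150596154 yaw 2.391915448454302 origin [ 578.2 -300.7   18. ]
knob [449.375 242.25 ] [[ 551.4 -300.8  172. ]] scene pred [[244.6122435  171.08689384]]
pw [265.92608643 234.31739807] [[585.9 137.9  26. ]]
pw scene [[586.6 139.4  13. ]]
vase top [294.         281.66665649] [[462.9  63.7 135. ]]
globe (291.21875, 182.34375) 15.44689655303955 [[712.9  69.   85. ]] other [[735.8 360.1  85. ]]

(300, 728, 3)
```

View pics/crop2.png

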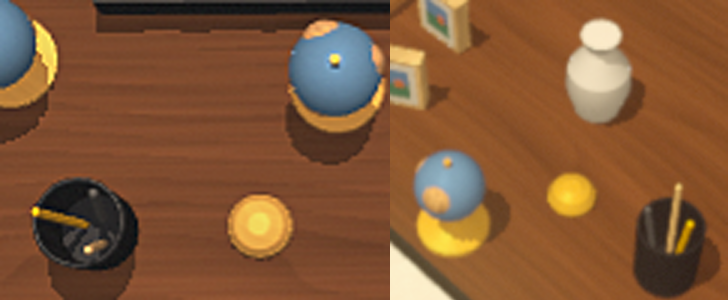

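Crop shows the globe ball centre at top px ≈(292.2,182.7), the cup rim centre ≈(206.2,234.3), and the paperweight in the middle. I'll fit the 250 mm equilateral triangle.

Run:
```python
from h import *
t=load('top');s=load('scene')
g=plane(t,[[292.0,182.6]],87)[0,:2]; c=plane(t,[[206.2,234.3]],95)[0,:2]; v=plane(t,[[294,281.7]],135)[0,:2]; p=np.array([586.2,138.6])
print(g,c,v,np.linalg.norm(g-c),np.linalg.norm(g-v),np.linalg.norm(c-v),(g+c+v)/3)
# fit ideal triangle (order by angle) rigidly
M=np.array([g,c,v,p]); I=np.array([[np.cos(a),np.sin(a)] for a in np.radians([0,120,240])])*250/3**.5; I=np.r_[I,[[0,0]]]
ic=I-I.mean(0); mc=M-M.mean(0); U,S,V=np.linalg.svd(ic.T@mc); Rr=U@V; F=ic@Rr+M.mean(0); print(F.round(1).tolist(),(M-F).round(1).tolist())
mid=(F[0]+F[1])/2; d=F[1]-F[0]; print('mid',mid,'line ang',np.degrees(np.arctan2(d[1],d[0])))
st=arm.read_state(); print(R.from_quat(st['ee_rot']).as_matrix().round(3).tolist(), st['position'],st['clock'])
# other tall obstacles: scene feet check
for P,n in((F[0],'globe'),(F[1],'cup'),(F[2],'vase')): print(n,proj(s,[*P,0]).round(1),proj(s,[*P,130]).round(1))
```

```text
[711.84754498  67.03820101] [581.81389249 280.87119197] [462.79462844  63.694805  ] 250.26645561616982 249.07535714003777 247.6513037998204 [585.48535531 137.20139933]
[[712.0, 67.8], [582.9, 281.9], [462.1, 63.0], [585.7, 137.6]] [[-0.2, -0.8], [-1.0, -1.0], [0.7, 0.7], [0.5, 1.0]]
mid [647.449106   174.84630451] line ang 121.11638742420135
[[0.944, -0.329, -0.001], [-0.329, -0.944, -0.002], [0.0, 0.002, -1.0]] [205.17245507 589.81367282 230.32923654] 0.1
globe [[289.6 301.4]] [[286.9 275.4]]
cup [[373.9 319. ]] [[377.7 293.5]]
vase [[346.7 253. ]] [[348.2 225.6]]
```

The triangle fit is within 1.5 mm: the target centre is (647.5,174.8) and the line is at 121.1°. The rack yaw is about 2.4°. I'll rise clear of the lamp and turn so tool y lies along the rack x axis.

Request:
drive_tool(deltas=[[[0,0,-2.5],[0,0,0]],[[0,0,-2.5],[0,0,0]],[[0,0,-2.5],[0,0,0]],[[0,0,-2.5],[0,0,8.5]],[[0,0,0],[0,0,8.5]],[[0,0,0],[0,0,8.5]],[[0,0,0],[0,0,8.5]],[[0,0,0],[0,0,8.5]],[[0,0,0],[0,0,8.5]],[[0,0,0],[0,0,8.5]],[[0,0,0],[0,0,8.5]],[[0,0,0],[0,0,0]]], claw=0)

```text
clock: 1.3
position: [205.2, 590.1, 330.7]
ee_rot: [0.724, -0.689, 0.0, 0.001]
contact_force: [0.3, -1.0, -0.0]
gripper_width: 0.0
grasp_force: 0.0
```

```bash
cat >> h.py <<'E'
def to(x,y,z,tydeg):
    s=arm.read_state(); T=R.from_quat(s['ee_rot']).as_matrix(); p=np.array(s['position'])
    ty=np.degrees(np.arctan2(T[1,1],T[0,1])); dz=-((tydeg-ty+180)%360-180)
    print('t',s['clock'],'p',p.round(1),'ty %.2f'%ty,'delta cm',(T.T@(np.array([x,y,z])-p)/10).round(2),'turn about z %.2f'%dz,'tilt',np.degrees(T[:2,2]).round(2),'q',np.round(s['joints'],2),'w',s['gripper_width'],'gf',s['grasp_force'],'F',np.round(s['contact_force'],1))
E
python3 - <<'E'
from h import *
to(590,-301,330,-177.5)
E
```

```text
t 1.3 p [205.2 590.1 330.7] ty -177.17 delta cm [ 90.9  -34.03   0.16] turn about z 0.33 tilt [-0.02 -0.07] q [ 1.49  0.34  0.18 -0.   -1.42 -1.45] w 0.01354520930485596 gf 0.0 F [ 0.3 -1.  -0. ]
```

Request:
drive_tool(deltas=[[[1.5,-0.6,0],[0,0,0]],[[3,-1.2,0],[0,0,0]],[[4,-1.5,0],[0,0,0]],[[4,-1.5,0],[0,0,0]],[[4,-1.5,0],[0,0,0]],[[4,-1.5,0],[0,0,0]],[[4,-1.5,0],[0,0,0]],[[4,-1.5,0],[0,0,0]],[[4,-1.5,0],[0,0,0]],[[4,-1.5,0],[0,0,0]],[[4,-1.5,0],[0,0,0]],[[4,-1.5,0],[0,0,0]]])

```text
clock: 2.5
position: [395.1, 152.3, 331.4]
ee_rot: [0.726, -0.688, -0.0, -0.0]
contact_force: [1.2, 1.0, 0.3]
gripper_width: -0.1
grasp_force: 0.0
```

Request:
drive_tool(deltas=[[[4,-1.5,0],[0,0,0]],[[4,-1.5,0],[0,0,0]],[[4,-1.5,0],[0,0,0]],[[4,-1.5,0],[0,0,0]],[[4,-1.5,0],[0,0,0]],[[4,-1.5,0],[0,0,0]],[[4,-1.5,0],[0,0,0]],[[4,-1.5,0],[0,0,0]],[[4,-1.5,0],[0,0,0]],[[3,-1.2,0],[0,0,0.3]],[[1.5,-0.6,0],[0,0,0]],[[0,0,0],[0,0,0]]])

```text
clock: 3.7
position: [567.9, -244.8, 329.6]
ee_rot: [0.723, -0.691, -0.001, 0.001]
contact_force: [-0.2, 0.6, -0.7]
gripper_width: -0.3
grasp_force: 0.0
```

Run:
```python
from h import *
to(600,-300.5,157,-177.5)
d=snap('wrist','w1'); print(d['eye'],d['fx'],proj(d,[[551.4,-300.8,172],[578.6,-298,148]]))
```

```text
t 3.7 p [ 567.9 -244.8  329.6] ty -177.48 delta cm [ 5.72 -3.   17.25] turn about z 0.02 tilt [-0.13  0.02] q [-0.15  0.33  0.17 -0.   -1.41  0.19] w -0.2712837013726785 gf 0.0 F [-0.2  0.6 -0.7]
[ 572.60066345 -319.07377917  473.37518926] 383.4554482297582 [[341.50336877 151.378563  ]
 [306.67811883 151.48829426]]
```

View pics/w1.png

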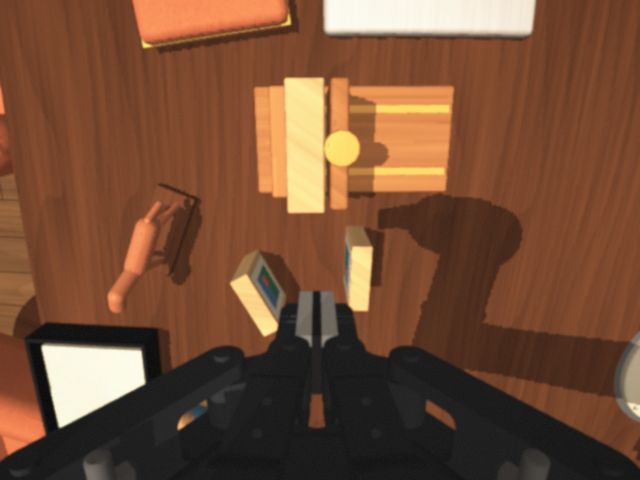

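Wrist view: block top spans px (285..325, 78..212), with its centre at ~(305,145), and the knob is at (341.5,148). Both are where predicted, within a few mm.

Run:
```python
from h import *
d=load('w1')
h=cv2.cvtColor(d['img'],cv2.COLOR_RGB2HSV)
k=cv2.inRange(h,(20,150,120),(32,255,255))[120:180,315:370]; c=max(cv2.findContours(k,0,1)[0],key=cv2.contourArea)
kc=np.array(cv2.minEnclosingCircle(c)[0])+[315,120]; print(kc,plane(d,[kc],172).round(1))
C=plane(d,[[286,78],[324,78],[324.5,212],[288,212]],148); print(C.round(1).tolist(),C.mean(0).round(1))
e=C[1]+C[0]-C[2]-C[3]; print(np.degrees(np.arctan2(*e[[1,0]])), np.linalg.norm(e)/2)
```

```text
[351. 158.] [[ 543.8 -296.1  172. ]]
[[597.1, -354.5, 148.0], [567.0, -355.7, 148.0], [561.3, -247.3, 148.0], [592.9, -246.0, 148.0]] [ 579.6 -300.9  148. ]
-87.39771719975379 108.55900315231382
```

Request:
drive_tool(deltas=[[[2,-1,0],[0,0,0]],[[2,-1,0],[0,0,0]],[[1.7,-1,3],[0,0,0]],[[0,0,4],[0,0,0]],[[0,0,4],[0,0,0]],[[0,0,3],[0,0,0]],[[0,0,2],[0,0,0]],[[0,0,1.2],[0,0,0]],[[0,0,0],[0,0,0]],[[0,0,0],[0,0,0]]])

```text
clock: 4.75
position: [600.8, -298.3, 160.7]
ee_rot: [0.723, -0.691, 0.001, -0.0]
contact_force: [0.3, -1.1, 1.4]
gripper_width: -0.3
grasp_force: 0.0
```

Request:
drive_tool(deltas=[[[0,0.5,0],[0,0,0]],[[0,1,0],[0,0,0]],[[0,1,0],[0,0,0]],[[0,1,0],[0,0,0]],[[0,1,0],[0,0,0]],[[0,1,0],[0,0,0]]])

```text
clock: 5.35
position: [544.9, -301.3, 160.1]
ee_rot: [0.723, -0.691, 0.001, -0.0]
contact_force: [2.7, -1.5, 1.4]
gripper_width: 0.2
grasp_force: 1.2
```

Request:
drive_tool(deltas=[[[0,1,0],[0,0,0]],[[0,1,0],[0,0,0]],[[0,1,0],[0,0,0]],[[0,1,0],[0,0,0]],[[0,1,0],[0,0,0]],[[0,0.7,0],[0,0,0]],[[0,0.3,0],[0,0,0]],[[0,0,0],[0,0,0]]])

```text
clock: 6.15
position: [484.1, -303.4, 159.0]
ee_rot: [0.722, -0.692, -0.001, 0.0]
contact_force: [1.0, -0.6, -0.4]
gripper_width: 0.1
grasp_force: 0.1
```

Request:
drive_tool(deltas=[[[0,-1,0],[0,0,0]],[[0,-1,-2],[0,0,0]],[[0,-2,-3],[0,0,0]],[[0,-2,-3],[0,0,0]],[[0,-2,-1],[0,0,0]],[[0,-1,0],[0,0,0]],[[0,0,0],[0,0,0]],[[0,0,0],[0,0,0]]], claw=8.5)

```text
clock: 6.95
position: [574.0, -299.2, 247.0]
ee_rot: [0.722, -0.691, -0.002, 0.001]
contact_force: [-0.6, -0.9, 1.0]
gripper_width: 85.3
grasp_force: 0.0
```

Run:
```python
from h import *
to(579,-300,112,-177.5)
d=snap('wrist','w2'); print(proj(d,[[551.4-100,-305,172],[579,-300,148]]))
```

```text
t 6.95 p [ 574.  -299.2  247. ] ty -177.49 delta cm [ 0.13 -0.55 13.5 ] turn about z 0.01 tilt [-0.26  0.1 ] q [-0.23  0.42  0.1  -0.   -1.26  0.28] w 85.25234047548965 gf 0.0 F [-0.6 -0.9  1. ]
[[518.12440977 252.5323925 ]
 [309.46993325 240.69315981]]
```

View pics/w2.png

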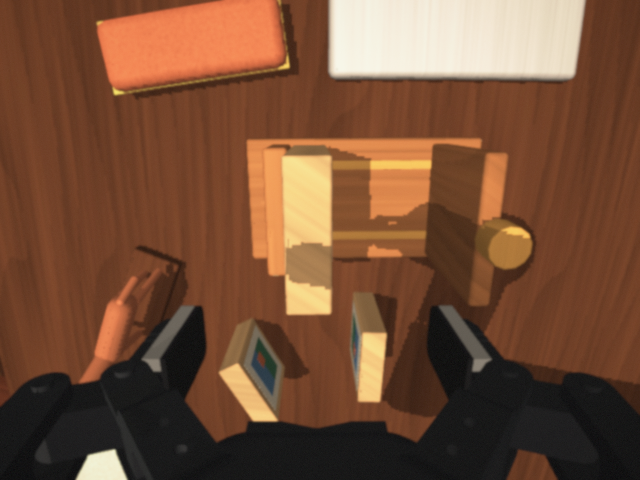

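Wrist view: the slide is well open (knob at (505,243), about 93 mm). The block top spans px (284..332, 150..313) with free space on both sides. I'll refine the block centre, then descend.

Run:
```python
from h import *
d=load('w2')
C=plane(d,[[284,152],[331,152],[331.5,313],[286,314]],148); print(C.round(1).tolist(),C.mean(0).round(1))
to(C.mean(0)[0],C.mean(0)[1],112,-177.4)
```

```text
[[596.9, -356.7, 148.0], [567.9, -357.9, 148.0], [561.5, -247.6, 148.0], [593.4, -245.5, 148.0]] [ 579.9 -301.9  148. ]
t 7.0 p [ 573.9 -299.3  247.4] ty -177.50 delta cm [ 0.31 -0.65 13.54] turn about z -0.10 tilt [-0.22  0.08] q [-0.23  0.42  0.1  -0.   -1.26  0.28] w 84.97591391443783 gf 0.0 F [ 0.7 -0.7 -0.5]
```

Request:
drive_tool(deltas=[[[0.2,-0.6,0],[0,0,0]],[[0,0,2],[0,0,0]],[[0,0,3],[0,0,0]],[[0,0,3],[0,0,0]],[[0,0,3],[0,0,0]],[[0,0,2],[0,0,0]],[[0,0,1],[0,0,0]],[[0,0,0.2],[0,0,0]],[[0,0,0],[0,0,0]],[[0,0,0],[0,0,0]]])

```text
clock: 8.0
position: [582.1, -301.8, 108.8]
ee_rot: [0.723, -0.691, 0.001, -0.001]
contact_force: [0.0, 0.1, -0.7]
gripper_width: 85.3
grasp_force: 0.0
```

Request:
drive_tool(deltas=[[[0,0,0],[0,0,0]],[[0,0,0],[0,0,0]],[[0,0,0],[0,0,0]],[[0,0,0],[0,0,0]],[[0,0,0],[0,0,0]],[[0,0,0],[0,0,0]],[[0,0,0],[0,0,0]],[[0,0,0],[0,0,0]]], claw=0)

```text
clock: 8.8
position: [581.1, -301.5, 107.8]
ee_rot: [0.723, -0.691, -0.0, 0.0]
contact_force: [-2.1, -0.3, 4.5]
gripper_width: 31.5
grasp_force: 60.1
```

Run:
```python
from h import *
to(579,-300,300,-177.5)
```

```text
t 8.8 p [ 581.1 -301.5  107.8] ty -177.48 delta cm [ -0.15   0.21 -19.22] turn about z 0.02 tilt [-0.02 -0.01] q [-0.23  0.54 -0.07  0.   -0.96  0.28] w 31.530503730198674 gf 60.144503116607666 F [-2.1 -0.3  4.5]
```

Request:
drive_tool(deltas=[[[0,0,-0.5],[0,0,0]],[[0,0,-1],[0,0,0]],[[0,0,-2],[0,0,0]],[[0,0,-2],[0,0,0]],[[0,0,-2],[0,0,0]],[[0,0,-2],[0,0,0]],[[0,0,-2],[0,0,0]],[[0,0,-2],[0,0,0]],[[0,0,-2],[0,0,0]],[[0,0,-1],[0,0,0]],[[0,0,0],[0,0,0]]])

```text
clock: 9.9
position: [581.9, -301.5, 273.9]
ee_rot: [0.723, -0.691, 0.002, -0.001]
contact_force: [-0.5, 0.1, -1.8]
gripper_width: 31.8
grasp_force: 59.5
```

Run:
```python
from h import *
to(647.5,174.8,270,-148.9)
```

```text
t 9.9 p [ 581.9 -301.5  273.9] ty -177.48 delta cm [-47.3   -8.64   0.38] turn about z -28.58 tilt [ 0.19 -0.05] q [-0.23  0.41  0.16 -0.   -1.31  0.28] w 31.762080287895643 gf 59.54712152481079 F [-0.5  0.1 -1.8]
```

Request:
drive_tool(deltas=[[[-1,-0.2,0],[0,0,0]],[[-2,-0.4,0],[0,0,0]],[[-2.5,-0.4,0],[0,0,0]],[[-2.5,-0.5,0],[0,0,0]],[[-2.5,-0.5,0],[0,0,0]],[[-2.5,-0.5,0],[0,0,0]],[[-2.5,-0.5,0],[0,0,0]],[[-2.5,-0.5,0],[0,0,0]],[[-2.5,-0.5,0],[0,0,0]],[[-2.5,-0.5,0],[0,0,0]],[[-2.5,-0.5,0],[0,0,0]],[[-2.5,-0.5,0],[0,0,0]]])

```text
clock: 11.1
position: [623.0, -17.5, 270.4]
ee_rot: [0.723, -0.691, -0.001, 0.001]
contact_force: [0.0, 0.1, -2.6]
gripper_width: 31.4
grasp_force: 59.5
```

Request:
drive_tool(deltas=[[[-2.5,-0.5,0],[0,0,0]],[[-2.5,-0.5,0],[0,0,0]],[[-2.5,-0.5,0],[0,0,0]],[[-2.5,-0.4,0],[0,0,0]],[[-2.5,-0.4,0],[0,0,0]],[[-2.5,-0.4,0],[0,0,0]],[[-2,-0.4,0],[0,0,0]],[[-1.5,-0.2,0],[0,0,0]],[[-0.8,0,0],[0,0,0]],[[0,0,0],[0,0,0]]])

```text
clock: 12.1
position: [648.1, 175.8, 271.8]
ee_rot: [0.723, -0.691, -0.0, 0.0]
contact_force: [0.2, -0.4, -2.8]
gripper_width: 31.1
grasp_force: 59.5
```

Request:
drive_tool(deltas=[[[0,0,0],[0,0,-3]],[[0,0,0],[0,0,-5]],[[0,0,0],[0,0,-5]],[[0,0,0],[0,0,-5]],[[0,0,0],[0,0,-5]],[[0,0,0],[0,0,-3]],[[0,0,0],[0,0,-2.5]],[[0,0,0],[0,0,0]],[[0,0,0],[0,0,0]]])

```text
clock: 13.0
position: [648.3, 174.1, 272.5]
ee_rot: [0.87, -0.493, 0.0, 0.0]
contact_force: [-0.4, -0.8, -1.6]
gripper_width: 31.6
grasp_force: 59.4
```

Run:
```python
from h import *
to(647.5,174.8,200,-148.9)
d=snap('top','t2'); s=snap('scene','s2')
o=np.hstack([cv2.resize(d['img'][130:290,140:340],None,fx=2,fy=2,interpolation=2),cv2.resize(s['img'][180:340,230:430],None,fx=2,fy=2,interpolation=2)])
cv2.imwrite('pics/c3.png',o[:,:,::-1])
```

```text
t 13.0 p [648.3 174.1 272.5] ty -149.10 delta cm [-0.1   0.04  7.25] turn about z -0.20 tilt [-0.   -0.01] q [ 0.5   0.44  0.2   0.   -1.33  0.04] w 31.6181849493197 gf 59.37066972255707 F [-0.4 -0.8 -1.6]
```

View pics/c3.png

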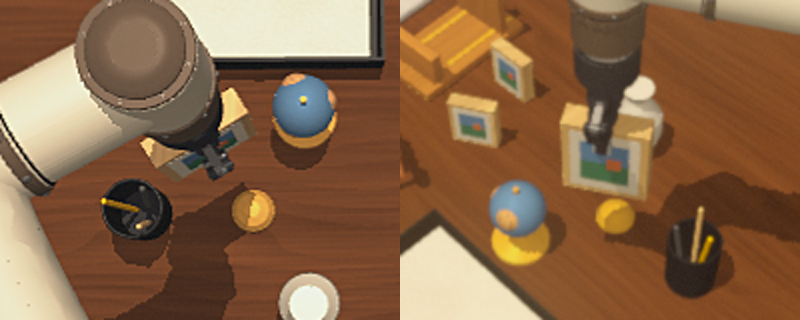

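View shows the block held upright between globe and cup, its lower front corners at scene px ≈(311.5,275) and (351.5,279). I'll compare that with the expected hold.

Run:
```python
from h import *
s=load('s2'); a=np.radians(30.9); ux=np.array([np.cos(a),np.sin(a)]); uy=np.array([-ux[1],ux[0]])
c=np.array([648.3,174.1])
for z in(182.7,312.7):
  for w in(-55,55):
    P=c+ux*16+uy*w; print(z,w,proj(s,[*P,z]).round(1))
h=cv2.cvtColor(s['img'],cv2.COLOR_RGB2HSV); m=cv2.inRange(h,(10,40,150),(26,170,255))[225:285,300:362]
cs=cv2.findContours(m,0,1)[0]; k=cv2.convexHull(np.vstack([q for q in cs if cv2.contourArea(q)>20]))+np.array([300,225]); print(cv2.approxPolyDP(k,2.5,True)[:,0].tolist())
```

```text
182.7 -55 [[309.4 273.5]]
182.7 55 [[350.9 281.8]]
312.7 -55 [[308.1 241.5]]
312.7 55 [[353.1 250.1]]
[[357, 225], [361, 238], [352, 279], [311, 272], [312, 232]]
```

Request:
drive_tool(deltas=[[[-0.1,0,1],[0,0,-0.2]],[[0,0,2],[0,0,0]],[[0,0,2],[0,0,0]],[[0,0,2],[0,0,0]],[[0,0,2],[0,0,0]],[[0,0,2],[0,0,0]],[[0,0,2],[0,0,0]],[[0,0,2],[0,0,0]],[[0,0,1.5],[0,0,0]],[[0,0,0.5],[0,0,0]],[[0,0,0],[0,0,0]],[[0,0,0],[0,0,0]]])

```text
clock: 14.3
position: [648.4, 176.1, 103.0]
ee_rot: [0.871, -0.491, 0.001, -0.0]
contact_force: [0.3, 0.1, -2.0]
gripper_width: 31.4
grasp_force: 59.5
```

Run:
```python
from h import *
to(647.5,174.8,90,-148.9)
```

```text
t 14.3 p [648.4 176.1 103. ] ty -148.77 delta cm [0.06 0.15 1.3 ] turn about z 0.13 tilt [0.08 0.02] q [ 0.51  0.57 -0.03  0.   -0.97  0.04] w 31.36774442449472 gf 59.54049468040466 F [ 0.3  0.1 -2. ]
```

Request:
drive_tool(deltas=[[[0,0,0.3],[0,0,0]],[[0,0,0.3],[0,0,0]],[[0,0,0.2],[0,0,0]],[[0,0,0.1],[0,0,0]],[[0,0,0.1],[0,0,0]],[[0,0,0.1],[0,0,0]],[[0,0,0],[0,0,0]],[[0,0,0],[0,0,0]]])

```text
clock: 15.1
position: [647.9, 175.9, 91.3]
ee_rot: [0.871, -0.491, 0.0, 0.0]
contact_force: [0.1, -1.1, -2.8]
gripper_width: 31.5
grasp_force: 59.5
```

Request:
drive_tool(deltas=[[[0,0,0.1],[0,0,0]],[[0,0,0],[0,0,0]],[[0,0,0],[0,0,0]]])

```text
clock: 15.4
position: [647.8, 175.8, 90.3]
ee_rot: [0.871, -0.491, -0.0, 0.0]
contact_force: [-1.4, 0.1, -2.9]
gripper_width: 31.5
grasp_force: 59.5
```

Request:
drive_tool(deltas=[[[0,0,0.1],[0,0,0]],[[0,0,0],[0,0,0]],[[0,0,0],[0,0,0]]])

```text
clock: 15.7
position: [648.0, 175.9, 89.8]
ee_rot: [0.871, -0.491, 0.0, -0.0]
contact_force: [-1.1, -0.4, 1.6]
gripper_width: 31.5
grasp_force: 59.9
```

Request:
drive_tool(deltas=[[[0,0,0.1],[0,0,0]],[[0,0,0],[0,0,0]],[[0,0,0],[0,0,0]]])

```text
clock: 16.0
position: [648.1, 175.9, 89.8]
ee_rot: [0.871, -0.491, 0.0, -0.0]
contact_force: [-2.1, -0.5, 6.4]
gripper_width: 31.4
grasp_force: 60.5
```

The block is in contact with the desk. Releasing and retreating upward.

Request:
drive_tool(deltas=[[[0,0,0],[0,0,0]],[[0,0,0],[0,0,0]],[[0,0,0],[0,0,0]],[[0,0,0],[0,0,0]],[[0,0,0],[0,0,0]],[[0,0,0],[0,0,0]]], claw=7.5)

```text
clock: 16.6
position: [647.9, 175.9, 88.2]
ee_rot: [0.871, -0.491, -0.0, 0.0]
contact_force: [0.3, 0.0, 0.5]
gripper_width: 74.8
grasp_force: 0.0
```

Request:
drive_tool(deltas=[[[0,0,-0.5],[0,0,0]],[[0,0,-1.5],[0,0,0]],[[0,0,-3],[0,0,0]],[[0,0,-3],[0,0,0]],[[0,0,-3],[0,0,0]],[[0,0,-3],[0,0,0]],[[0,0,-3],[0,0,0]],[[0,4,0],[0,0,0]],[[0,4,0],[0,0,0]],[[0,4,0],[0,0,0]],[[0,4,0],[0,0,0]],[[0,4,0],[0,0,0]]])

```text
clock: 17.8
position: [475.6, 71.3, 259.8]
ee_rot: [0.871, -0.491, 0.001, -0.001]
contact_force: [0.5, -0.1, 0.0]
gripper_width: 74.9
grasp_force: 0.0
```

Request:
drive_tool(deltas=[[[0,4,-2],[0,0,0]],[[0,4,-2],[0,0,0]],[[0,2,-2],[0,0,0]],[[0,0,0],[0,0,0]],[[0,0,0],[0,0,0]],[[0,0,0],[0,0,0]]])

```text
clock: 18.4
position: [391.4, 20.6, 317.9]
ee_rot: [0.871, -0.491, -0.0, 0.0]
contact_force: [0.0, -0.2, -0.2]
gripper_width: 74.8
grasp_force: 0.0
```

Run:
```python
from h import *
d=snap('top','t3'); s=snap('scene','s3')
o=np.hstack([cv2.resize(d['img'][130:290,140:340],None,fx=2,fy=2,interpolation=2),cv2.resize(s['img'][210:370,230:430],None,fx=2,fy=2,interpolation=2)])
cv2.imwrite('pics/c4.png',o[:,:,::-1])
C=np.array([647.5,174.8]); a=np.radians(31.1); ux=np.array([np.cos(a),np.sin(a)]); uy=np.array([-ux[1],ux[0]])
for n,k in(('top',d),('scene',s)): print(n,[proj(k,[*(C+16*i*ux+55*j*uy),130])[0].round(1).tolist() for i,j in((-1,-1),(-1,1),(1,1),(1,-1))])
h=cv2.cvtColor(d['img'],cv2.COLOR_RGB2HSV); m=cv2.inRange(h,(12,50,165),(26,160,255))[160:240,190:300]
c=max(cv2.findContours(m,0,1)[0],key=cv2.contourArea)+np.array([190,160]); print(cv2.boxPoints(cv2.minAreaRect(c)).round(1).tolist(),plane(d,[cv2.minAreaRect(c)[0]],130))
```

```text
top [[270.3, 199.6], [231.4, 223.2], [224.5, 211.9], [263.5, 188.4]]
scene [[313.3, 275.7], [352.9, 283.6], [350.5, 293.2], [310.3, 285.1]]
[[223.60000610351562, 212.6999969482422], [262.5, 189.0], [269.20001220703125, 200.0], [230.3000030517578, 223.6999969482422]] [[646.07508105 177.40372846 130.        ]]
```

View pics/c4.png

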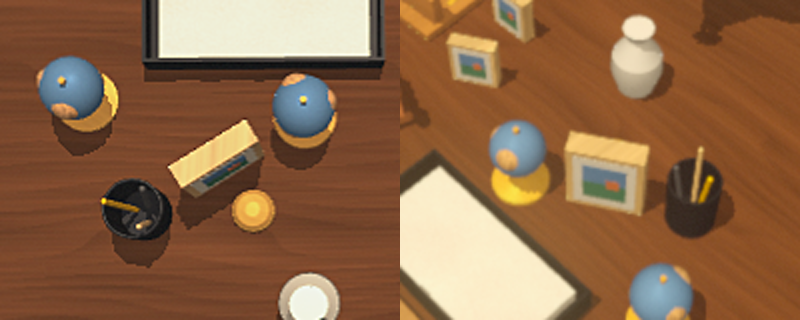

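The block stands upright between globe and cup: top px centre ≈(246.4,206.4), within about 3 mm of the target with matching yaw. Everything else is undisturbed, so I'm handing it in.

```bash
python3 -c "
from bench import arm
print(arm.job_done())"
```

```text
the job is handed in; nothing more can be done
None
```

The picture block is standing upright on the desk, measured about 3 mm from midway between globe and cup and in line with them. The rack end is open about 93 mm, nothing else looks moved, and I handed the job in at about 18 s; no verdict came back.

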